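# Seat the ballast disc in a lamp base

### The job

The wooden lamp base lies underside up: with the fingertips, gently push the loose steel disc along the base until it drops into its round recess and lies flat in it, and then push the brass turn-button round by its stud until it points squarely across the recess and keeps the disc in. Only push: grip and lift nothing, keep the disc on the base, and leave the other things on the bench where they are.

Things in the scene. Friction and masses are not known exactly. Their poses are not given: they have to be found in the camera images.
- lamp_base: wooden lamp base, underside up, 148 x 248 x 24 mm, pale plywood with dark lipping, fixed to the bench. Origin: centre of its lower face, on the worktop; x across its width, y along its length, z up. Its upper face is at 24 mm, flat and level. The recess is at y = -50 mm, the keeper's pivot at y = -97 mm.
- recess (a point): centre of the recess mouth, level with the upper face of the base. Round blind recess 64 mm in diameter and 14 mm deep, with a grey floor; axes as those of the base.
- disc: loose dark grey steel ballast disc with a small bright spot in the middle, 60 mm in diameter, 14 mm thick, 0.2 to 0.4 kg, lying flat on the base on the +y side of the recess. Origin: centre of its underside. Seated, it is flush with the upper face of the base.
- keeper (a joint): angle of the brass turn-button (keeper), rad, about the upright axis at keeper_pivot: 0 = it points along the base's +y, squarely across the recess; positive is anticlockwise from above; at pi/2 it points along the base's -x, clear of the recess. Range -1.6 to 2.1, no stop at 0. Starts open at 1.5 to 2.0; stays where it is left (friction: about 1 N at the stud).
- keeper_pivot (a point): pivot of the turn-button, on its axis, 9 mm above the upper face of the base; a dark screw head 11 mm wide and 3 mm high stands on it. The button is a brass bar 14 mm wide, 6 mm thick, 59 mm from pivot to end; its underside is 3 mm and its top 9 mm above the upper face of the base.
- keeper_stud (a point): top centre of the upright round stud on the turn-button, 10 mm in diameter, 45 mm from the pivot axis; it stands free from 9 mm to 38 mm above the upper face of the base.
- sanding_block: bystander: brown sanding block 60 x 99 x 23 mm, origin under its centre
- glue_bottle: bystander: white glue bottle with a black tip, 56 mm in diameter, 178 mm high, origin under its centre
- spring_clamp: bystander: red spring clamp lying flat, 52 x 107 x 20 mm, origin under its centre
- marker: bystander: red and white marker pen lying flat, 135 mm long, 17 mm thick, origin under its centre
- tape_roll: bystander: roll of masking tape lying flat, 109 mm in diameter, 30 mm high, origin under its centre
- flat_brush: bystander: flat paint brush with a wooden handle, 37 x 198 x 12 mm, origin under its centre
There are look-alikes about, which are no part of the job. There is more than one size of the disc; the job needs the smaller.

How it is judged:
By the outcome, as a careful person would: the job done as asked, in the order asked, and still so for the second after the job is handed in, with the robot touching nothing.
It also fails if it takes over 51 s, if anything falls off the work surface, if the arm or the gripper's body presses on something with over 40 N, if the wrist force passes 120 N, or if a joint passes its speed limit or range.

### The arm

A 6-joint arm with a two-finger parallel gripper is mounted at the origin on a cart in front of the work surface, level with it; the furniture and walls round the work are solid. World frame = base frame: x ahead of the robot, y to its left, z up, the work surface at z = 0. Lengths are in mm, angles in rad, forces in N, time in s.
With the tool pointing down it reaches from about 300 to 775 mm from the base axis. Payload 14.6 kg.
Tool frame: the origin (TCP) lies on the centre line of the jaws, within the pads' length; the fingertips stand 22 mm ahead of it and the grasp point (between the pads) lies 3 mm ahead of it (manip.tcp_to_tips is the distance from the TCP to the fingertips, in mm); z points along the fingers, y is the direction in which the jaws open and shut (so a half turn about z gives the same grasp; the last joint's range is limited). The gripper opens to 94 mm and grips with 3 to 60 N. Pads are 16 mm wide; open, the fingers measure 119 mm over their backs; the gripper's body (75 mm by 177 mm) begins 78 mm behind the grasp point.
Start: joints at [-1.4, 0.3, 1.521, -0, 1.321, -0.067], TCP at [129.554, -534.514, 188.346] pointing down, gripper open.
Joint ranges: [-3.03, 3.03], [-0.79, 2.21], [0.23, 2.52], [-1.04, 4.18], [0, 3.07], [-2.55, 2.55]. Speed limits (rad/s): [2.22, 2.22, 2.57, 3.14, 3.14, 3.14].

### API

Orientations are given as [roll, pitch, yaw] about the fixed x, y, z axes, in that order (R = Rz(yaw) Ry(pitch) Rx(roll)).
In Python, from cell import manip, vision, workorder gives the robot as it stands.
- The arm moves only by the tool carry_out, never from a script. Its argument "deltas" is a list of rows, each a list of 3 entries, a list of its own where there are three numbers: the shift along the tool's x, y, z in cm, then the turn about the tool's z in degrees, then the opening, from 0 (shut) to 1 (fully open). A call has 1 to 20 rows; each row shifts and turns the commanded pose from where the row before left it, along the tool's axes as they then stand; what a row does not reach is not made up. A row lasts 1/12 s, in which the tool goes at most 41.7 mm and 7.16 degrees, less where a joint would pass 70% of its speed; a pose out of reach is approached as far as the arm can. A call with a gripper value outside its range is refused whole. The fingers move at their own pace and stop on an object; "grip_force" is the grip in N (left out, the last holds). Time passes only in rows, so rows that do not move let the fingers close. It gives the time, the measured TCP pose, the force and the opening at its end, in the units of the state.
- manip.read_state(): the state, without advancing time (a new reading comes with each control period).
- vision.camera(name): name is "side" or "top"; returns (picture, depth): 400x640x3 uint8, red, green, blue; 400x640 float32, mm along the optical axis (not along the pixel's ray), 0 where there is no reading.
- vision.calibration(name): a dict with "mtx" (3x3 intrinsics, pixels), "eye" and "orientation" of the camera in the world. Camera axes: x right, y down, z forward; pixel columns grow to the right and rows downward; lengths in mm; the calibration is good to about 2 mm. A picture is of the moment at which its call begins. calibration takes no time and is no camera call.
- workorder.sign_off(): hands the job in, once; it reports no verdict.
The state is a dict: "clock": time; "joints": joint angles; "qd": joint speeds; "effort": joint torques, N m; "eef_pos": TCP position; "eef_rot": TCP orientation; "wrist_force": force on the tool from outside, world axes, zero at the start; "moment": the same for the moment, N m; "finger_gap": finger opening in mm.
Only numpy, scipy, OpenCV 4.12 (cv2) and the standard library are available. Lean on these libraries where they do the work, as an engineer would, in place of code of your own. Each camera call takes 0.05 s, during which the arm holds its last target.

## Working session

There is one attempt and no reset: what is moved stays moved. The work goes in short steps, Python scripts to look and compute and a tool call to move; the robot and the scene stay as the last step left them, time stands still between calls to the robot, and variables do not carry over. Pictures are saved under pics/ and viewed, and the job is handed in when it is done.

Besides the shell and the picture viewer there is one more tool, called after "Request:" by a JSON object that holds its "op" and its "data", one argument or row to a line. carry_out: Moves the arm, as the interface text tells. Its arguments: {"type":"object","properties":{"deltas":{"type":"array","items":{"type":"array"}},"grip_force":{"type":"number"}},"required":["deltas"]}

```bash
ls; mkdir -p pics; python3 - <<'E'
from cell import manip, vision, workorder
import cv2,numpy as np
print(manip.read_state())
for n in("top","side"):
    p,d=vision.camera(n); cv2.imwrite(f"pics/{n}0.png",p[:,:,::-1]); np.save(f"pics/{n}0d.npy",d)
    print(n,vision.calibration(n))
E
```

```text
pics
{'clock': 0.0, 'joints': array([-1.39960994e+00,  3.00500382e-01,  1.52158713e+00, -2.73147704e-05,
        1.32069111e+00, -6.66202962e-02]), 'qd': array([-5.69969269e-04,  1.23028076e-04,  2.61992513e-03,  3.40378864e-04,
       -2.40744809e-03,  5.83842913e-05]), 'effort': array([-6.83892358e-04, -5.31811023e+01, -3.52735233e+01,  7.07709999e-02,
        2.44297413e-02, -7.29251701e-05]), 'eef_pos': array([ 129.4946854 , -534.24546457,  187.76771892]), 'eef_rot': array([-3.14040755e+00, -5.25533776e-05,  2.37813426e-01]), 'wrist_force': array([ 0.50981122, -0.48102193,  0.06955224]), 'moment': array([-0.04903733,  0.00398769, -0.00239972]), 'finger_gap': 93.86869327897263}
top {'mtx': array([[477.62717601,   0.        , 335.19295844],
       [  0.        , 477.62717601, 196.10594605],
       [  0.        ,   0.        ,   1.        ]]), 'eye': array([ 400.24804625,  329.20584654, 1441.83401193]), 'orientation': array([-3.10828871, -0.02372699, -1.55213482])}
side {'mtx': array([[399.9211335 ,   0.        , 321.9702483 ],
       [  0.        , 399.9211335 , 196.15442115],
       [  0.        ,   0.        ,   1.        ]]), 'eye': array([ 832.8892406 , -525.51389854,  572.56451967]), 'orientation': array([-2.06269398, -0.02441194,  0.43737197])}
```

View pics/top0.png

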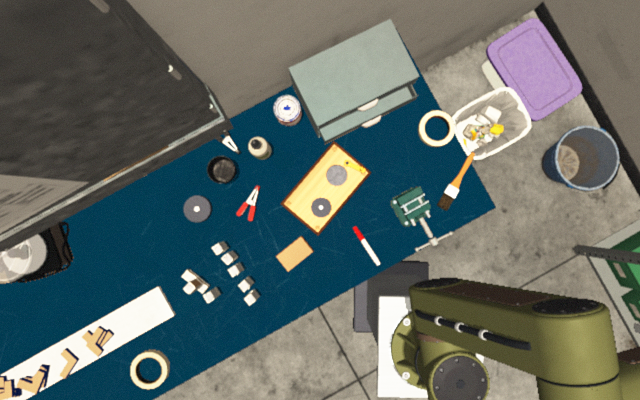

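View pics/side0.png

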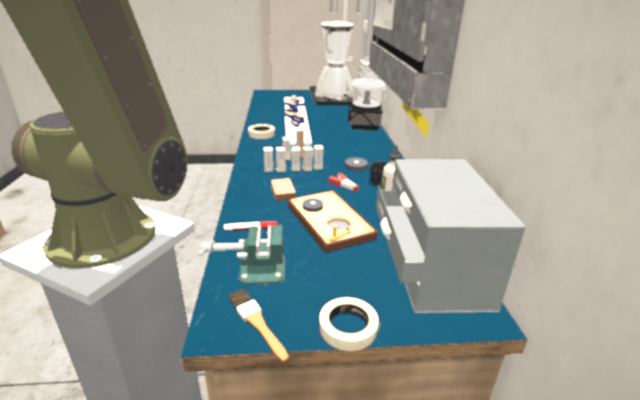

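The top view shows the base around (327,188), the disc on it at (321,207), the recess at (337,175) and the brass keeper near (355,165). The larger look-alike disc is at (197,208). I'll zoom in and measure.

```bash
cat > h.py <<'E'
import numpy as np,cv2
from scipy.spatial.transform import Rotation as R
from cell import manip, vision, workorder
def ray(n,uv):
    c=vision.calibration(n); v=np.linalg.inv(c["mtx"])@np.array([uv[0],uv[1],1.])
    return c["eye"],R.from_euler('xyz',c["orientation"]).as_matrix()@v
def onplane(n,uv,z):
    e,v=ray(n,uv); return e+v*(z-e[2])/v[2]
def proj(n,p):
    c=vision.calibration(n); q=R.from_euler('xyz',c["orientation"]).as_matrix().T@(np.array(p)-c["eye"])
    q=c["mtx"]@q; return q[:2]/q[2]
E
python3 - <<'E'
from h import *
p=cv2.imread("pics/top0.png");d=np.load("pics/top0d.npy")
a=cv2.resize(p[135:245,270:385],None,fx=5,fy=5,interpolation=cv2.INTER_CUBIC);cv2.imwrite("pics/ct.png",a)
p=cv2.imread("pics/side0.png")
a=cv2.resize(p[180:255,275:385],None,fx=7,fy=7,interpolation=cv2.INTER_CUBIC);cv2.imwrite("pics/cs.png",a)
for uv in[(321,207),(337,175),(355,165),(310,190),(260,190)]:print(uv,d[uv[1],uv[0]],onplane("top",uv,24))
E
```

```text
(321, 207) 1403.473 [414.96777355 337.95192991  24.        ]
(337, 175) 1438.7887 [511.04985638 292.24118282  24.        ]
(355, 165) 1413.903 [542.00929102 239.13911738  24.        ]
(310, 190) 1420.3094 [464.79542406 371.5774472   24.        ]
(260, 190) 1444.0137 [461.87345277 519.46355162  24.        ]
```

View pics/ct.png

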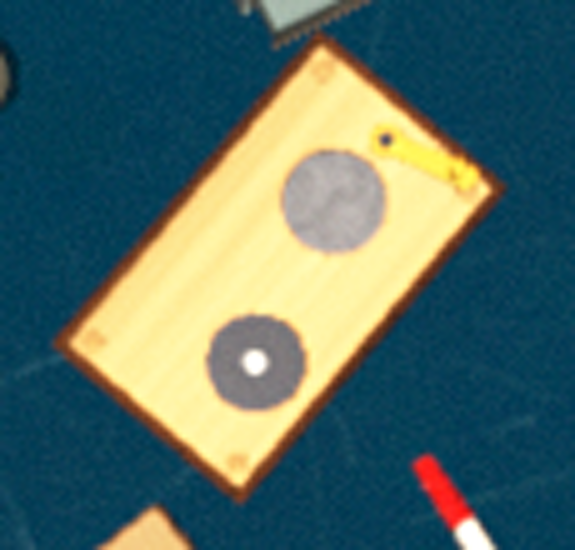

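View pics/cs.png

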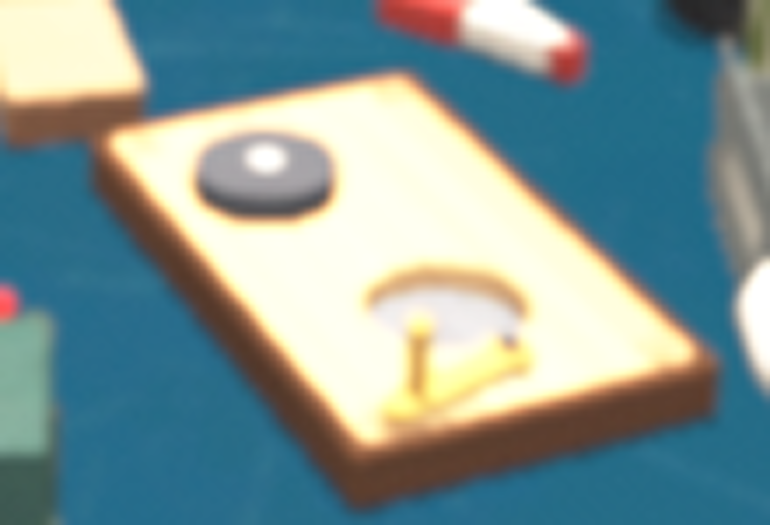

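```bash
python3 - <<'E'
from h import *
p=cv2.imread("pics/top0.png");hsv=cv2.cvtColor(p,cv2.COLOR_BGR2HSV)
H,S,V=[hsv[...,i].astype(int) for i in range(3)]
roi=np.zeros(p.shape[:2],bool);roi[138:238,278:375]=1
wood=roi&(H<32)&(S>60)
n,l,st,c=cv2.connectedComponentsWithStats(wood.astype('u1'))
k=1+np.argmax(st[1:,4]);cn,_=cv2.findContours((l==k).astype('u1'),cv2.RETR_EXTERNAL,cv2.CHAIN_APPROX_NONE)
# base outline points in world at z=24
cn=max(cn,key=cv2.contourArea)[:,0].astype(float)
w=np.array([onplane("top",q,24)[:2] for q in cn])
r=cv2.minAreaRect(w.astype('f4'));print("base",r);box=cv2.boxPoints(r);print(box)
filled=cv2.drawContours(np.zeros(p.shape[:2],'u1'),[cn.astype(int)],-1,1,-1)>0
g=filled&(S<50)
n,l,st,c=cv2.connectedComponentsWithStats(g.astype('u1'))
for i in range(1,n):
    if st[i,4]>40:
        m=(l==i).astype('u1');cc,_=cv2.findContours(m,cv2.RETR_EXTERNAL,cv2.CHAIN_APPROX_NONE)
        for z in(24,38):
            ww=np.array([onplane("top",q,z)[:2] for q in cc[0][:,0].astype(float)])
            print(i,st[i],c[i],z,cv2.minEnclosingCircle(ww.astype('f4')),cv2.fitEllipse(ww.astype('f4')))
E
```

```text
base ((472.37945556640625, 325.458984375), (147.4361572265625, 246.93231201171875), 50.87946701049805)
[[330.07922 346.16843]
 [521.6543  190.36555]
 [614.6797  304.74954]
 [423.1046  460.55243]]
2 [327 166  20  19 307] [336.30618893 174.97068404] 24 ((511.43255615234375, 294.09521484375), 29.44528579711914) ((511.1202392578125, 294.31707763671875), (55.850765228271484, 56.708106994628906), 172.65476989746094)
2 [327 166  20  19 307] [336.30618893 174.97068404] 38 ((510.334716796875, 294.4418029785156), 29.154497146606445) ((510.02545166015625, 294.6615905761719), (55.299285888671875, 56.14815902709961), 172.6553955078125)
3 [312 198  19  19 273] [320.6043956  207.00732601] 24 ((414.7882995605469, 338.8014831542969), 27.695825576782227) ((414.9233093261719, 339.08282470703125), (52.478389739990234, 53.081146240234375), 103.78006744384766)
3 [312 198  19  19 273] [320.6043956  207.00732601] 38 ((414.6446533203125, 338.7067565917969), 27.4223690032959) ((414.7784118652344, 338.98529052734375), (51.96021270751953, 52.55701446533203), 103.779541015625)
```

```bash
python3 - <<'E'
from h import *
p=cv2.imread("pics/top0.png");hsv=cv2.cvtColor(p,cv2.COLOR_BGR2HSV)
d=np.load("pics/top0d.npy")
th=np.radians(50.88);C=np.array([472.4,325.5]);M=np.array([[np.cos(th),np.sin(th)],[-np.sin(th),np.cos(th)]])
print("disc in base",M@(np.array([414.7,338.9])-C),"recess",M@(np.array([511.1,294.3])-C))
piv=C+M.T@np.array([0,-97]);print("pivot",piv,"px",proj("top",[*piv,36]),"seen approx",270+387/5,135+138/5)
H,S,V=[hsv[...,i].astype(int) for i in range(3)]
m=np.zeros(H.shape,bool)
for v in range(155,178):
    for u in range(340,372):
        if S[v,u]>150 and V[v,u]>200 and H[v,u]>=20:m[v,u]=1
pts=np.argwhere(m)[:,::-1]
w=np.array([M@(onplane("top",q,33)[:2]-C) for q in pts]);print(len(w),w.min(0),w.max(0))
w-=[0,-97];w=w[np.hypot(*w.T)<75]
f=cv2.fitLine(w.astype('f4'),cv2.DIST_HUBER,0,.01,.01).ravel();print(f, "angle", np.arctan2(-f[0]*np.sign(-f[0]) ,f[1]*np.sign(-f[0])), "mean-dir",np.arctan2(-w.mean(0)[0],w.mean(0)[1]))
# heights map
c=vision.calibration("top");RR=R.from_euler('xyz',c["orientation"]).as_matrix()
u,v=np.meshgrid(np.arange(640),np.arange(400));q=np.stack([u,v,np.ones_like(u)],-1)@np.linalg.inv(c["mtx"]).T*d[...,None]
P=q@RR.T+c["eye"];np.save("pics/P0.npy",P)
P=P.reshape(-1,3);P=P[d.ravel()>0]
for x in range(250,800,50):
    print(x,[int(P[(abs(P[:,0]-x-25)<25)&(abs(P[:,1]-y-25)<25),2].max(initial=-1)) for y in range(-200,600,50)])
E
```

```text
disc in base [-26.00955105  53.2198577 ] recess [  0.21185793 -49.71001022]
pivot [547.6551426  264.29817395] px [346.79404351 162.51680881] seen approx 347.4 162.6
93 [ -56.94258679 -117.89323368] [  8.96257265 -88.25652148]
[  0.9606618    0.27772075 -27.504198    -7.6017623 ] angle 1.8522171 mean-dir 1.8394651108207998
250 [-1, 682, 677, -1, 49, 52, 10, 22, 17, 8, 13, 32, 34, 28, 8, 85]
300 [-1, -1, 1, 98, 83, 51, 8, 16, 23, 9, 29, 30, 31, 6, 8, 7]
350 [-1, 7, 10, 93, 85, 98, 84, 9, 18, 28, 45, 44, 30, 9, 24, 26]
400 [7, 10, 18, 19, 98, 101, 102, 8, 23, 32, 46, 45, 32, 28, 27, 24]
450 [7, 10, 25, 19, 92, 99, 98, 9, 29, 31, 34, 34, 33, 7, 23, 56]
500 [-1, 13, 19, 9, 11, 7, 8, 31, 66, 42, 34, 30, 9, 7, 9, 60]
550 [-1, 16, 15, 8, 12, 10, 6, 9, 32, 41, 138, 23, 7, 115, 178, 1021]
600 [-1, -1, 32, 33, 36, 8, 9, 110, 139, 173, 211, 210, 9, 97, 112, 981]
650 [-1, -1, 33, 33, 34, 9, 139, 183, 212, 211, 213, 211, 82, 83, 6, 869]
700 [-1, -1, -1, 32, 32, 140, 211, 213, 211, 213, 211, 212, 210, 654, 714, 756]
750 [-1, -1, -1, 1, 7, 209, 213, 211, 214, 212, 211, 212, 592, 651, 651, -1]
```

```bash
python3 - <<'E'
from h import *
P=np.load("pics/P0.npy").reshape(-1,3)
th=np.radians(50.88);C=np.array([472.4,325.5]);M=np.array([[np.cos(th),np.sin(th)],[-np.sin(th),np.cos(th)]])
Q=(P[:,:2]-C)@M.T
for x in range(-200,260,20):
    print(x,[int(P[(abs(Q[:,0]-x-10)<10)&(abs(Q[:,1]-y-10)<10),2].max(initial=-1)) for y in range(-300,200,20)])
p=cv2.imread("pics/side0.png");cv2.imwrite("pics/s2.png",cv2.resize(p[140:330,190:520],None,fx=2.4,fy=2.4))
E
```

```text
-200 [7, 7, 8, 9, 6, 7, 92, 99, 101, 102, 97, 8, 5, 7, 9, 7, 7, 21, 6, 8, 8, 7, 5, 9, 4]
-180 [6, 9, 12, 7, 7, 7, 6, 8, 5, 96, 6, 6, 5, 8, 6, 5, 23, 20, 5, 6, 6, 8, 9, 6, 5]
-160 [30, 8, 6, 5, 7, 6, 8, 5, 5, 5, 7, 8, 6, 5, 4, 5, 19, 16, 6, 9, 5, 5, 13, 6, 4]
-140 [33, 6, 7, 7, 10, 8, 5, 5, 6, 6, 6, 5, 7, 6, 5, 6, 5, 4, 9, 6, 8, 6, 6, 6, 5]
-120 [8, 8, 4, 7, 5, 7, 4, 8, 7, 9, 6, 5, 8, 8, 6, 7, 6, 4, 6, 8, 5, 4, 4, 5, 7]
-100 [6, 4, 7, 6, 5, 4, 6, 7, 9, 5, 6, 7, 7, 7, 8, 6, 7, 9, 6, 4, 3, 5, 6, 29, 28]
-80 [8, 7, 7, 7, 6, 8, 5, 5, 24, 31, 34, 29, 30, 31, 27, 28, 32, 30, 33, 30, 29, 26, 4, 32, 29]
-60 [5, 6, 8, 5, 7, 9, 6, 6, 28, 66, 31, 29, 30, 28, 31, 29, 44, 1441, 45, 31, 30, 29, 26, 30, 34]
-40 [5, 6, 9, 8, 6, 5, 7, 7, 32, 38, 35, 30, 31, 31, 29, 32, 43, 46, 44, 41, 31, 24, 27, 26, 31]
-20 [139, 8, 9, 7, 8, 6, 8, 8, 27, 41, 41, 23, 17, 23, 30, 28, 43, 43, 45, 35, 32, 29, 3, 6, 5]
0 [87, 142, 140, 136, 114, 5, 6, 5, 26, 37, 42, 26, 16, 32, 34, 30, 30, 42, 33, 30, 30, 28, 11, 5, 6]
20 [208, 195, 183, 136, 136, 139, 5, 8, 27, 32, 33, 29, 30, 28, 31, 28, 29, 30, 30, 27, 29, 29, 5, 6, 5]
[... 468 characters left out ...]
, 210, 210, 7, 7, 6, 7, 7, 7, 7, 4, 6, 5, 7, 4, 20, 27, 25]
140 [210, 211, 212, 209, 209, 209, 210, 211, 209, 209, 6, 4, 6, 7, 7, 5, 4, 7, 7, 6, 4, 23, 22, 25, 24]
160 [211, 210, 209, 210, 209, 211, 209, 209, 210, 76, 6, 6, 4, 5, 6, 5, 8, 6, 4, 4, 9, 15, 8, 9, 5]
180 [211, 209, 210, 211, 210, 210, 212, 211, 210, 79, 80, 78, 9, 4, 8, 97, 118, 115, 4, 8, 6, 4, 4, 4, 4]
200 [210, 209, 209, 209, 211, 211, 211, 210, 208, 82, 78, 79, 7, 8, 9, 117, 178, 172, 108, 6, 4, 6, 5, 13, 6]
220 [448, 209, 210, 209, 208, 212, 210, 210, 80, 78, 77, 83, 5, 5, 6, 115, 177, 168, 109, 6, 7, 60, 60, 58, 56]
240 [454, 478, 500, 504, 210, 212, 210, 210, 80, 82, 79, 81, 4, 8, 9, 6, 104, 330, 9, 9, 60, 57, 11, 11, 58]
```

View pics/s2.png

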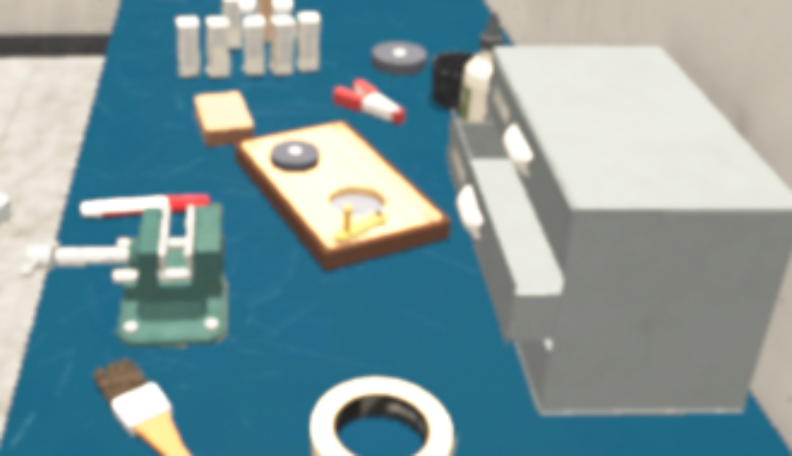

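Request:
{"op": "carry_out", "data": {
  "deltas": [
    [[3.56,-1.57,0],0,0.32],
    [[3.56,-1.57,0],0,0.32],
    [[3.56,-1.57,0],0,0.32],
    [[3.56,-1.57,0],0,0.32],
    [[3.56,-1.57,0],0,0.32],
    [[3.56,-1.57,0],0,0.32],
    [[3.56,-1.57,0],0,0.32],
    [[3.56,-1.57,0],0,0.32],
    [[3.56,-1.57,0],0,0.32],
    [[3.56,-1.57,0],0,0.32],
    [[3.56,-1.57,0],0,0.32],
    [[3.56,-1.57,0],0,0.32],
    [[0,0,0],0,0.32]
  ]
}}

```text
clock: 1.18
eef_pos: [503.9, -246.7, 187.7]
eef_rot: [-3.14, -0.0, 0.242]
wrist_force: [-0.8, -0.6, -0.3]
finger_gap: 30.3
```

Request:
{"op": "carry_out", "data": {
  "deltas": [
    [[0.7,-3.83,0],0,0.32],
    [[0.7,-3.83,0],0,0.32],
    [[0.7,-3.83,0],0,0.32],
    [[0.7,-3.83,0],0,0.32],
    [[0.7,-3.83,0],0,0.32],
    [[0.7,-3.83,0],0,0.32],
    [[0.7,-3.83,0],0,0.32],
    [[0.7,-3.83,0],0,0.32],
    [[0.7,-3.83,0],0,0.32],
    [[-0.71,-4.02,0],0,0.32],
    [[-0.71,-4.02,0],0,0.32],
    [[-0.71,-4.02,0],0,0.32],
    [[-0.71,-4.02,0],0,0.32],
    [[-0.71,-4.02,0],0,0.32],
    [[-0.71,-4.02,0],0,0.32],
    [[-0.71,-4.02,0],0,0.32],
    [[0,0,0],0,0.32]
  ]
}}

```text
clock: 2.6
eef_pos: [362.9, 365.2, 188.0]
eef_rot: [-3.141, 0.001, 0.243]
wrist_force: [0.7, -0.8, -0.2]
finger_gap: 30.1
```

Request:
{"op": "carry_out", "data": {
  "deltas": [
    [[0,0,0],-7.1,0.32],
    [[0,0,0],-7.1,0.32],
    [[0,0,0],-7.1,0.32],
    [[0,0,0],-7.1,0.32],
    [[0,0,0],-7.1,0.32],
    [[0,0,0],-7.1,0.32],
    [[0,0,0],-7.1,0.32],
    [[0,0,0],-7.1,0.32],
    [[0,0,0],-7.1,0.32],
    [[0,0,0],-7.1,0.32],
    [[0,0,0],-7.1,0.32],
    [[0,0,0],-7.1,0.32],
    [[0,0,0],-7.1,0.32],
    [[0,0,0],-7.1,0.32],
    [[0,0,0],-7.1,0.32],
    [[0,0,0],-7.1,0.32],
    [[0,0,0],-7.1,0.32],
    [[0,0,0],-7.1,0.32],
    [[0,0,0],-7.1,0.32],
    [[0,0,0],-6.6,0.32]
  ]
}}

```text
clock: 4.27
eef_pos: [365.9, 360.3, 188.1]
eef_rot: [-3.141, -0.0, 2.713]
wrist_force: [0.5, -0.7, 0.4]
finger_gap: 30.2
```

Request:
{"op": "carry_out", "data": {
  "deltas": [
    [[0,0,3.0],0,0.32],
    [[0,0,3.0],0,0.32],
    [[0,0,3.0],0,0.32],
    [[0,0,2.5],0,0.32],
    [[0,0,1.3],0,0.32],
    [[0,0,1.0],0,0.32],
    [[0,0,0],0,0.32],
    [[0,0,0],0,0.32]
  ]
}}

```text
clock: 4.93
eef_pos: [366.0, 360.7, 50.6]
eef_rot: [-3.142, -0.0, 2.707]
wrist_force: [-0.6, 0.6, 0.8]
finger_gap: 29.8
```

```bash
python3 - <<'E'
from h import *
for n,(a,b,c,d) in dict(top=(120,250,250,400),side=(150,260,250,410)).items():
    p,_=vision.camera(n);cv2.imwrite(f"pics/{n}1.png",cv2.resize(p[a:b,c:d,::-1],None,fx=4.5,fy=4.5,interpolation=cv2.INTER_CUBIC))
s=manip.read_state();print(s["eef_pos"],s["eef_rot"],s["wrist_force"])
E
```

```text
[366.33355384 361.1445302   51.45458248] [3.14006502e+00 7.12003522e-04 2.70736688e+00] [-0.06051834  0.27316099  0.37472202]
```

View pics/side1.png

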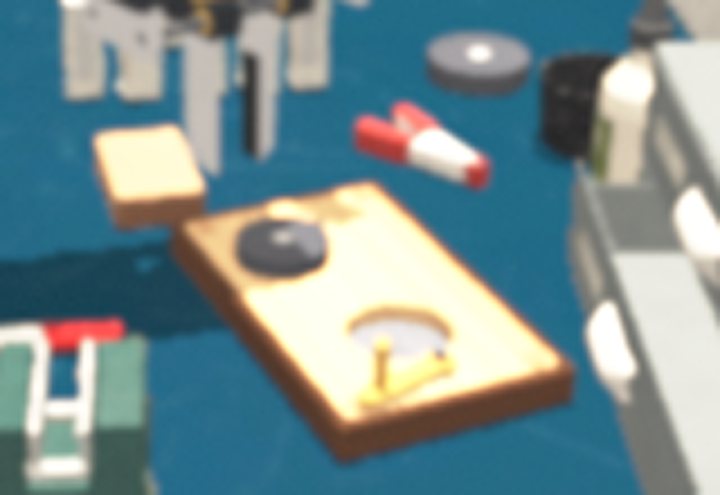

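View pics/top1.png

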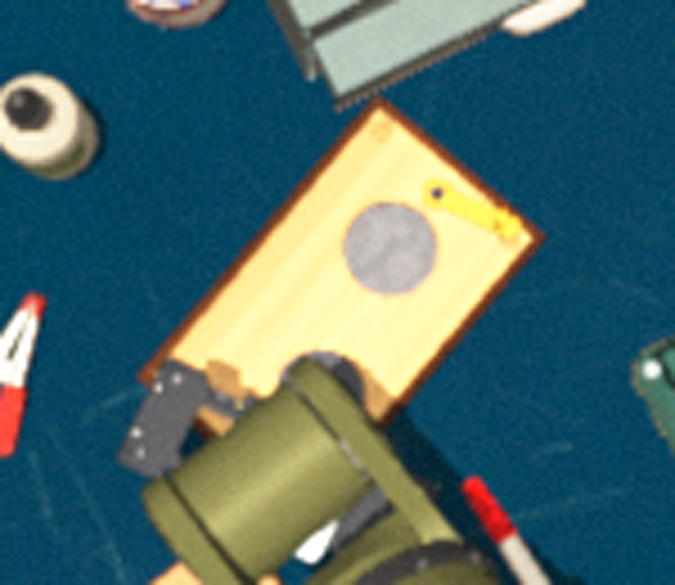

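```bash
python3 - <<'E'
from h import *
t=np.array([366.3,361.1,29.4]);y=np.array([.42,.907,0])
for k in(-21,21):
    q=proj("side",t+k*y);print(q,(q-[250,150])*4.5)
q=proj("side",[414.7,338.9,38]);print("disc top",(q-[250,150])*4.5)
E
```

```text
[294.8230608  200.05395261] [201.7037736  225.24278675]
[306.55764204 195.77208695] [254.50938918 205.97439126]
disc top [281.70431395 236.00678233]
```

```bash
python3 - <<'E'
from h import *
print(manip.tcp_to_tips,[a for a in dir(manip) if a[0]!='_'])
p,d=vision.camera("side");np.save("pics/side2d.npy",d);cv2.imwrite("pics/side2.png",cv2.resize(p[150:230,260:350,::-1],None,fx=8,fy=8,interpolation=cv2.INTER_NEAREST))
print(manip.read_state()["eef_pos"],manip.read_state()["clock"])
c=vision.calibration("side");RR=R.from_euler('xyz',c["orientation"]).as_matrix()
for u in range(288,316,2):
    print(u,[(v,*(np.round(RR@(np.linalg.inv(c["mtx"])@[u,v,1]*d[v,u])+c["eye"]).astype(int))) for v in range(176,202,6)])
E
```

```text
22.0 ['Unreachable', 'read_state', 'tcp_to_tips']
[366.30690308 361.18494923  51.45997311] 5.0833
288 [(176, np.int64(229), np.int64(530), np.int64(-3)), (182, np.int64(279), np.int64(443), np.int64(24)), (188, np.int64(298), np.int64(409), np.int64(23)), (194, np.int64(310), np.int64(387), np.int64(16)), (200, np.int64(336), np.int64(340), np.int64(25))]
290 [(176, np.int64(236), np.int64(531), np.int64(-2)), (182, np.int64(259), np.int64(490), np.int64(-1)), (188, np.int64(304), np.int64(411), np.int64(24)), (194, np.int64(318), np.int64(385), np.int64(19)), (200, np.int64(338), np.int64(348), np.int64(22))]
292 [(176, np.int64(353), np.int64(335), np.int64(106)), (182, np.int64(353), np.int64(335), np.int64(88)), (188, np.int64(310), np.int64(412), np.int64(24)), (194, np.int64(322), np.int64(390), np.int64(17)), (200, np.int64(345), np.int64(348), np.int64(23))]
294 [(176, np.int64(362), np.int64(330), np.int64(110)), (182, np.int64(363), np.int64(328), np.int64(93)), (188, np.int64(292), np.int64(457), np.int64(0)), (194, np.int64(326), np.int64(394), np.int64(17)), (200, np.int
[... 1928 characters left out ...]
), np.int64(518), np.int64(0)), (188, np.int64(335), np.int64(484), np.int64(-2)), (194, np.int64(354), np.int64(445), np.int64(-1)), (200, np.int64(400), np.int64(352), np.int64(36))]
312 [(176, np.int64(303), np.int64(562), np.int64(0)), (182, np.int64(321), np.int64(525), np.int64(-2)), (188, np.int64(342), np.int64(484), np.int64(0)), (194, np.int64(360), np.int64(447), np.int64(0)), (200, np.int64(406), np.int64(353), np.int64(37))]
314 [(176, np.int64(308), np.int64(567), np.int64(-1)), (182, np.int64(329), np.int64(525), np.int64(0)), (188, np.int64(347), np.int64(488), np.int64(-1)), (194, np.int64(385), np.int64(409), np.int64(24)), (200, np.int64(412), np.int64(354), np.int64(38))]
```

View pics/side2.png

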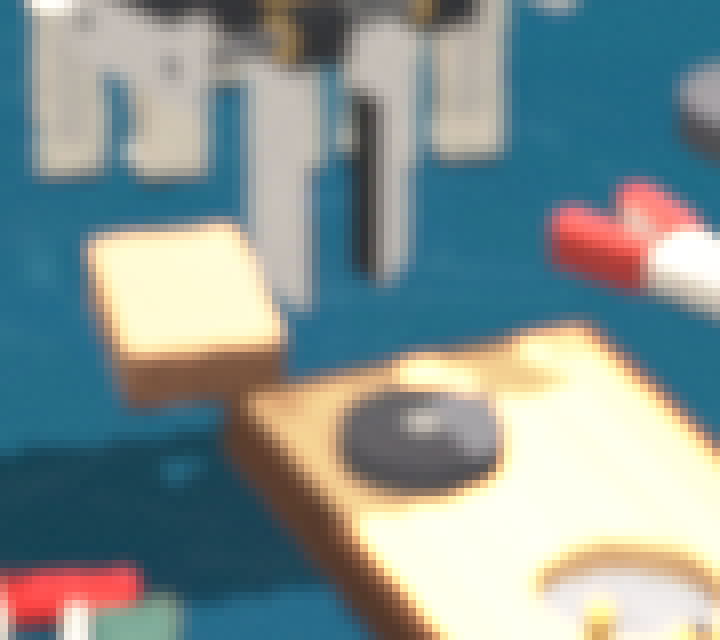

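The side view disagrees with the nominal geometry: the fingertips appear at z ≈ 66–70 (crop (300,305) and (385,280)), where the TCP reading minus 22 mm gives 29. The base and disc heights check out in the same view. I'll go down carefully while watching the force.

Request:
{"op": "carry_out", "data": {
  "deltas": [
    [[0,0,0.3],0,0.32],
    [[0,0,0.2],0,0.32],
    [[0,0,0],0,0.32],
    [[0,0,0],0,0.32]
  ]
}}

```text
clock: 5.42
eef_pos: [365.8, 360.8, 45.3]
eef_rot: [-3.142, -0.0, 2.707]
wrist_force: [0.3, -0.5, -0.4]
finger_gap: 29.8
```

Request:
{"op": "carry_out", "data": {
  "deltas": [
    [[0,0,0.1],0,0.32],
    [[0,0,0.1],0,0.32],
    [[0,0,0],0,0.32]
  ]
}}

```text
clock: 5.67
eef_pos: [365.7, 360.8, 43.2]
eef_rot: [-3.141, -0.0, 2.707]
wrist_force: [0.6, -1.1, -0.3]
finger_gap: 29.7
```

No force at a nominal tip height of 21 mm, which is below the base top. So the images are right. I'll go down further and look again.

Request:
{"op": "carry_out", "data": {
  "deltas": [
    [[0,0,0.3],0,0.32],
    [[0,0,0.3],0,0.32],
    [[0,0,0.3],0,0.32],
    [[0,0,0.3],0,0.32],
    [[0,0,0.3],0,0.32],
    [[0,0,0],0,0.32],
    [[0,0,0],0,0.32]
  ]
}}

```text
clock: 6.25
eef_pos: [365.7, 360.8, 28.1]
eef_rot: [-3.141, -0.0, 2.707]
wrist_force: [0.1, -0.3, 0.1]
finger_gap: 30.3
```

```bash
cat > look.py <<'E'
from h import *
import sys
k=sys.argv[1]
p,d=vision.camera("side");np.save(f"pics/side{k}d.npy",d);cv2.imwrite(f"pics/side{k}f.png",p[:,:,::-1]);cv2.imwrite(f"pics/side{k}.png",cv2.resize(p[160:255,270:380,::-1],None,fx=6.3,fy=6.3,interpolation=cv2.INTER_NEAREST))
s=manip.read_state();print(s["eef_pos"],s["wrist_force"],s["clock"])
E
python3 look.py 3; python3 - <<'E'
from h import *
d=np.load("pics/side3d.npy")
c=vision.calibration("side");RR=R.from_euler('xyz',c["orientation"]).as_matrix()
for u in range(288,316,2):
    o=[]
    for v in range(170,205):
        P=RR@(np.linalg.inv(c["mtx"])@[u,v,1]*d[v,u])+c["eye"]
        if np.hypot(P[0]-366,P[1]-355)<45 and P[2]>32:o.append((v,*P.round().astype(int).tolist()))
    print(u,o[-3:])
E
```

```text
[365.79503676 360.86047896  28.35050812] [ 0.34729759  0.14178245 -0.13531212] 6.3
288 []
290 [(174, 345, 339, 109), (175, 345, 339, 106), (176, 345, 338, 103)]
292 [(191, 353, 335, 60), (192, 352, 336, 57), (193, 351, 337, 52)]
294 [(192, 361, 332, 60), (193, 361, 331, 58), (194, 361, 331, 55)]
296 [(193, 365, 336, 56), (194, 365, 335, 54), (195, 365, 336, 50)]
298 []
300 []
302 [(202, 388, 328, 38), (203, 390, 324, 37), (204, 392, 319, 37)]
304 [(202, 391, 333, 36), (203, 395, 327, 37), (204, 397, 322, 37)]
306 [(201, 395, 338, 38), (202, 397, 334, 38), (203, 399, 330, 36)]
308 [(200, 397, 347, 37), (201, 399, 342, 37), (202, 402, 336, 38)]
310 [(200, 400, 352, 36), (201, 405, 341, 39), (202, 405, 342, 36)]
312 [(198, 402, 362, 38), (199, 404, 356, 38), (200, 406, 352, 37)]
314 [(198, 407, 362, 39), (199, 409, 360, 37)]
```

View pics/side3.png

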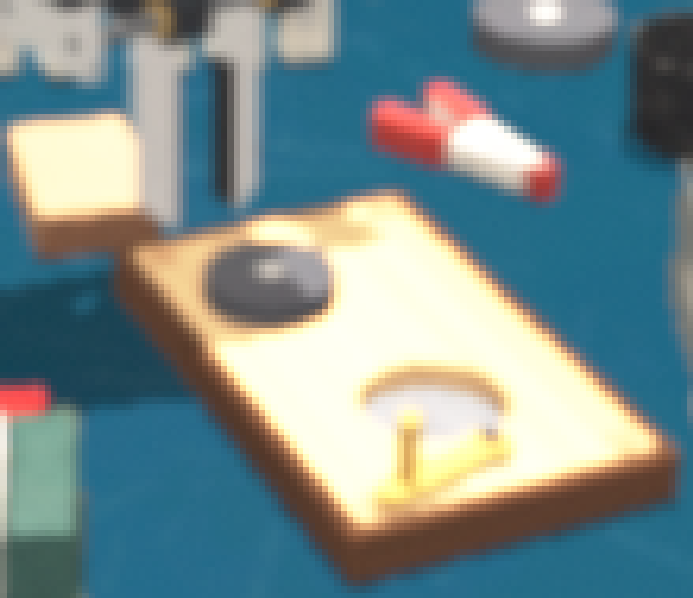

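Request:
{"op": "carry_out", "data": {
  "deltas": [
    [[0,0,0.4],0,0.32],
    [[0,0,0.4],0,0.32],
    [[0,0,0.3],0,0.32],
    [[0,0,0.3],0,0.32],
    [[0,0,0],0,0.32],
    [[0,0,0],0,0.32]
  ]
}}

```text
clock: 6.8
eef_pos: [365.7, 360.8, 14.1]
eef_rot: [-3.141, -0.0, 2.707]
wrist_force: [-0.2, 0.3, 1.2]
finger_gap: 30.3
```

```bash
python3 look.py 4; python3 - <<'E'
from h import *
d=np.load("pics/side4d.npy")
c=vision.calibration("side");RR=R.from_euler('xyz',c["orientation"]).as_matrix()
for u in range(291,313):
    o=[]
    for v in range(170,205):
        P=RR@(np.linalg.inv(c["mtx"])@[u,v,1]*d[v,u])+c["eye"]
        if np.hypot(P[0]-366,P[1]-355)<35 and P[2]>27:o.append((v,*P.round().astype(int).tolist()))
    print(u,o[-3:])
E
```

```text
[365.79575656 360.82898659  14.34085379] [0.19708481 0.12203823 0.16548686] 6.85
291 [(194, 348, 337, 49), (195, 347, 338, 45), (196, 348, 337, 43)]
292 [(195, 352, 336, 47), (196, 352, 336, 44), (197, 352, 335, 41)]
293 [(196, 354, 338, 43), (197, 356, 333, 43), (198, 355, 336, 38)]
294 [(196, 362, 330, 49), (197, 360, 333, 44), (198, 361, 331, 42)]
295 [(197, 363, 334, 45), (198, 364, 332, 43), (199, 363, 333, 39)]
296 [(198, 364, 338, 40), (199, 364, 338, 37), (200, 364, 336, 34)]
297 [(198, 366, 339, 40), (199, 366, 339, 36), (200, 366, 339, 34)]
298 []
299 []
300 []
301 [(170, 385, 326, 134)]
302 [(170, 388, 328, 134), (201, 384, 335, 37), (202, 387, 328, 37)]
303 [(195, 366, 376, 32), (200, 383, 342, 36), (201, 387, 336, 37)]
304 [(195, 371, 372, 35), (200, 388, 338, 39), (201, 389, 338, 36)]
305 [(199, 387, 347, 38), (200, 390, 342, 38), (201, 392, 338, 37)]
306 [(199, 390, 348, 38), (200, 391, 345, 37), (201, 395, 338, 38)]
307 [(199, 391, 351, 37), (200, 396, 342, 39), (201, 397, 341, 37)]
308 [(198, 390, 359, 36), (199, 394, 352, 37), (200, 397, 346, 37)]
309 [(198, 395, 356, 39), (199, 397, 351, 39), (200, 400, 346, 38)]
310 [(198, 398, 357, 39), (199, 399, 355, 37)]
311 [(198, 399, 361, 37)]
312 []
```

View pics/side4.png

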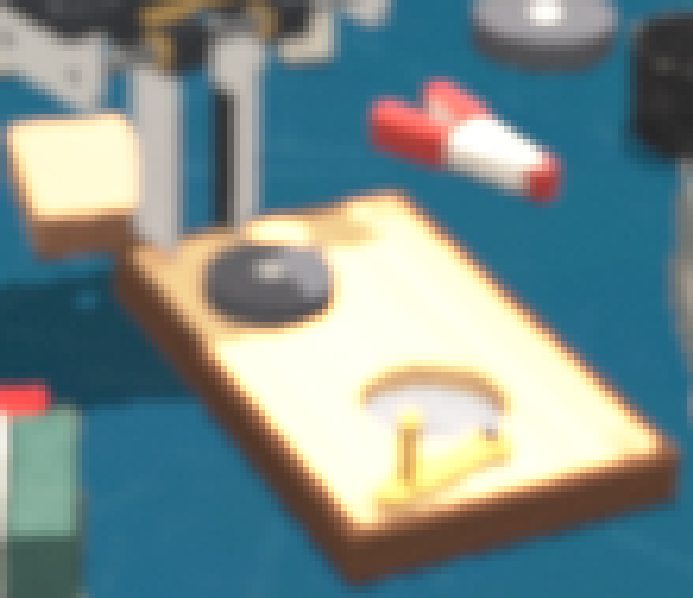

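Request:
{"op": "carry_out", "data": {
  "deltas": [
    [[0,0,0.3],0,0.32],
    [[0,0,0.2],0,0.32],
    [[0,0,0],0,0.32],
    [[-0.5,0,0],0,0.32],
    [[-0.5,0,0],0,0.32],
    [[-0.3,0,0],0,0.32],
    [[-0.2,0,0],0,0.32],
    [[-0.2,0,0],0,0.32],
    [[-0.2,0,0],0,0.32],
    [[-0.2,0,0],0,0.32],
    [[-0.3,0,0],0,0.32],
    [[-0.3,0,0],0,0.32],
    [[-0.3,0,0],0,0.32],
    [[-0.3,0,0],0,0.32],
    [[-0.3,0,0],0,0.32],
    [[-0.3,0,0],0,0.32]
  ]
}}

```text
clock: 8.18
eef_pos: [401.5, 344.3, 9.4]
eef_rot: [-3.142, -0.0, 2.707]
wrist_force: [-3.4, 0.3, 1.1]
finger_gap: 29.8
```

```bash
python3 look.py 5
```

```text
[401.85181325 344.13670927   9.37839651] [-0.81309683 -0.11109775  0.61636766] 8.2333
```

View pics/side5.png

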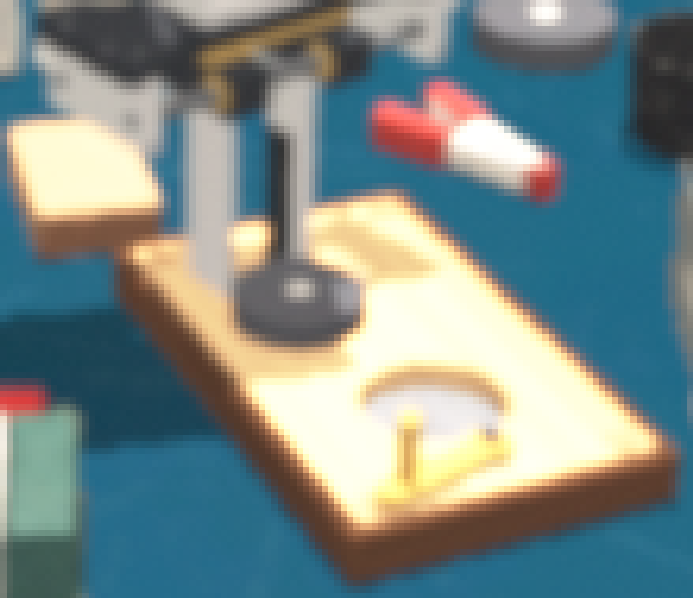

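```bash
python3 - <<'E'
from h import *
print(onplane("side",(270+298/6.3,160+287/6.3),38), onplane("side",(270+434/6.3,160+405/6.3),24))
E
```

```text
[433.65512789 329.25895667  38.        ] [514.78237837 289.2492747   24.        ]
```

Request:
{"op": "carry_out", "data": {
  "deltas": [
    [[-0.3,0,0],0,0.32],
    [[-0.3,0,0],0,0.32],
    [[-0.3,0,0],0,0.32],
    [[-0.3,0,0],0,0.32],
    [[-0.3,0,0],0,0.32],
    [[-0.3,0,0],0,0.32],
    [[-0.3,0,0],0,0.32],
    [[-0.3,0,0],0,0.32],
    [[-0.3,0,0],0,0.32],
    [[-0.3,0,0],0,0.32],
    [[-0.3,0,0],0,0.32],
    [[-0.3,0,0],0,0.32],
    [[-0.3,0,0],0,0.32],
    [[-0.3,0,0],0,0.32],
    [[-0.3,0,0],0,0.32],
    [[-0.3,0,0],0,0.32],
    [[-0.3,0,0],0,0.32],
    [[-0.3,0,0],0,0.32],
    [[-0.3,0,0],0,0.32],
    [[-0.2,0,0],0,0.32]
  ]
}}

```text
clock: 9.9
eef_pos: [455.0, 319.4, 9.4]
eef_rot: [3.142, 0.0, 2.707]
wrist_force: [-1.0, 1.2, 0.1]
finger_gap: 29.8
```

```bash
python3 look.py 6
```

```text
[455.24155144 319.34185701   9.36461033] [-1.33918025  1.01882447  0.42037087] 9.95
```

View pics/side6.png

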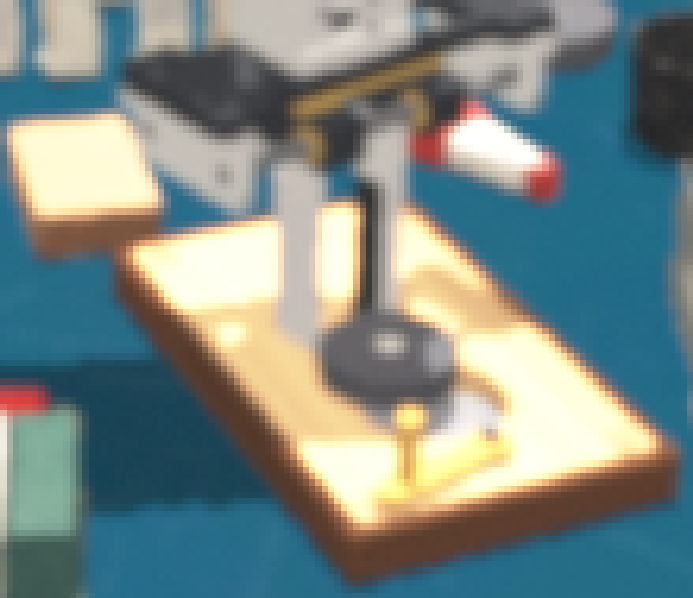

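```bash
python3 - <<'E'
from h import *
print(onplane("side",(270+390/6.3,160+343/6.3),38))
E
```

```text
[487.86769801 304.46830296  38.        ]
```

Request:
{"op": "carry_out", "data": {
  "deltas": [
    [[-0.3,0,0],0,0.32],
    [[-0.3,0,0],0,0.32],
    [[-0.3,0,0],0,0.32],
    [[-0.3,0,0],0,0.32],
    [[-0.2,0,0],0,0.32],
    [[-0.2,0,0],0,0.32],
    [[-0.2,0,0],0,0.32],
    [[-0.2,0,0],0,0.32],
    [[-0.2,0,0],0,0.32],
    [[-0.1,0,0],0,0.32],
    [[-0.1,0,0],0,0.32],
    [[-0.1,0,0],0,0.32],
    [[0,0,0],0,0.32]
  ]
}}

```text
clock: 11.03
eef_pos: [477.6, 308.9, 9.2]
eef_rot: [-3.141, 0.0, 2.707]
wrist_force: [0.5, -0.2, -0.2]
finger_gap: 30.4
```

```bash
python3 look.py 7
```

```text
[477.47934565 308.97218113   9.28079605] [-0.05280203  0.13651944 -0.61821955] 11.0833
```

View pics/side7.png

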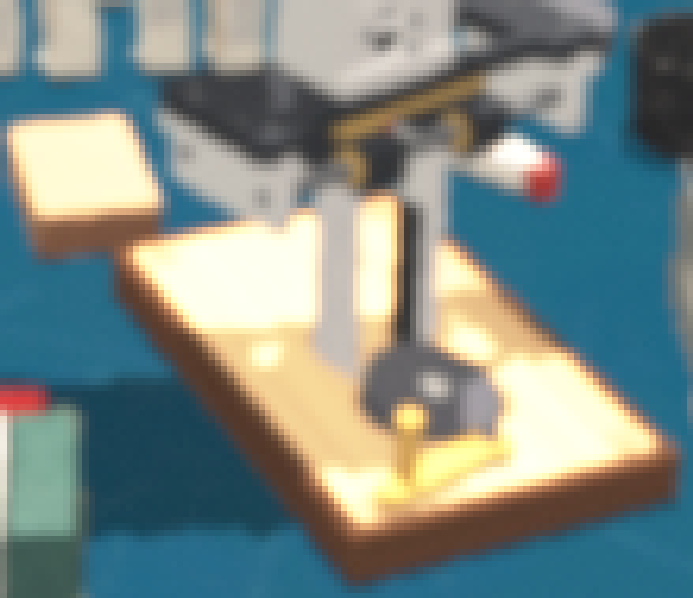

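The disc has tipped nose-down into the recess; its spot is at crop (432,385). A few mm more.

Request:
{"op": "carry_out", "data": {
  "deltas": [
    [[-0.1,0,0],0,0.32],
    [[-0.1,0,0],0,0.32],
    [[-0.1,0,0],0,0.32],
    [[0,0,0],0,0.32],
    [[0,0,0],0,0.32]
  ]
}}

```text
clock: 11.5
eef_pos: [480.2, 307.8, 9.3]
eef_rot: [3.142, 0.0, 2.707]
wrist_force: [0.6, -0.7, -0.4]
finger_gap: 30.2
```

```bash
python3 look.py 8
```

```text
[480.14341182 307.80362258   9.36739214] [-0.87252243 -0.68513801 -0.41763074] 11.55
```

View pics/side8.png

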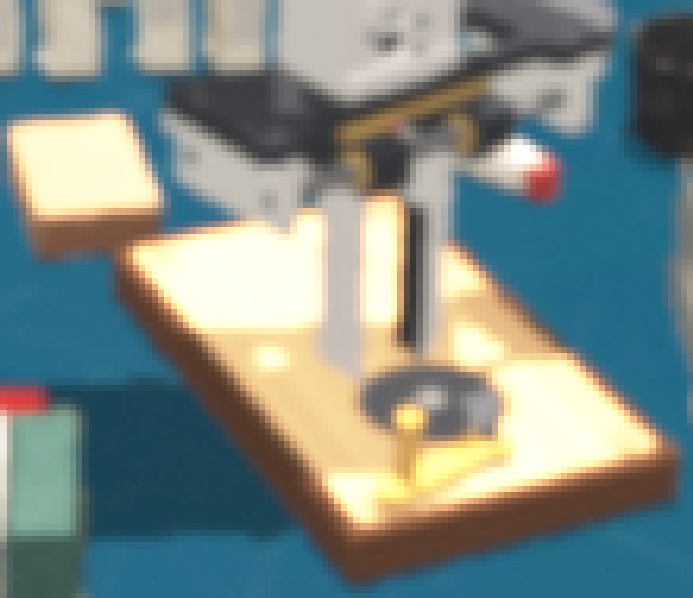

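The disc now lies flush in the recess. I'll back off, rise, go to the keeper's far side, turn and shut.

Request:
{"op": "carry_out", "data": {
  "deltas": [
    [[0.5,0,0],0,0.32],
    [[0.5,0,0],0,0.32],
    [[0,0,-2],0,0.32],
    [[0,0,-2],0,0.2],
    [[0,0,-2],0,0],
    [[0,0,-1],0,0],
    [[-2.14,-1.58,0],0,0],
    [[-2.14,-1.58,0],0,0],
    [[-2.14,-1.58,0],0,0],
    [[-2.14,-1.58,0],0,0],
    [[-2.14,-1.58,0],0,0],
    [[0,0,0],6.8,0],
    [[0,0,0],6.8,0],
    [[0,0,0],6.8,0],
    [[0,0,0],6.8,0],
    [[0,0,0],6.8,0],
    [[0,0,0],6.8,0],
    [[0,0,0],6.8,0],
    [[0,0,0],6.6,0],
    [[0,0,0],0,0]
  ]
}}

```text
clock: 13.22
eef_pos: [534.5, 195.5, 78.9]
eef_rot: [-3.141, 0.0, 1.756]
wrist_force: [0.4, -0.3, -0.9]
finger_gap: 0.5
```

```bash
python3 look.py 9;python3 - <<'E'
from h import *
p,d=vision.camera("top");cv2.imwrite("pics/top9.png",cv2.resize(p[130:250,270:400,::-1],None,fx=5,fy=5,interpolation=cv2.INTER_CUBIC))
d=np.load("pics/side9d.npy")
c=vision.calibration("side");RR=R.from_euler('xyz',c["orientation"]).as_matrix()
C=np.array([472.4,325.5]);th=np.radians(50.88);M=np.array([[np.cos(th),np.sin(th)],[-np.sin(th),np.cos(th)]])
u,v=np.meshgrid(np.arange(640),np.arange(400));P=(np.stack([u,v,u*0+1],-1)@np.linalg.inv(c["mtx"]).T*d[...,None])@RR.T+c["eye"]
P=P.reshape(-1,3);b=(P[:,:2]-C)@M.T
r=np.hypot(b[:,0],b[:,1]+50)
for nm,m in(("disc",r<26),("ring",(r>36)&(r<50)&(b[:,1]>-60))):
    q=P[m&(P[:,2]<60)];print(nm,len(q),np.median(q[:,2]))
for a in range(0,360,45):
    t=np.radians(a);m=(np.hypot(b[:,0]-18*np.cos(t),b[:,1]+50-18*np.sin(t))<8)
    print(a,m.sum(),np.median(P[m,2]) if m.sum() else None)
E
```

```text
[534.5428605  195.51573224  79.00504783] [0.1324582  1.30229941 0.69838274] 13.2667
disc 139 23.379204609077874
ring 124 23.452630040805616
0 14 22.763491373364104
45 16 23.440476022309554
90 9 23.89587543978746
135 15 23.205210712964913
180 12 23.61290202571388
225 9 23.844929026650334
270 17 23.64034507441886
315 16 23.531900878715305
```

View pics/side9.png

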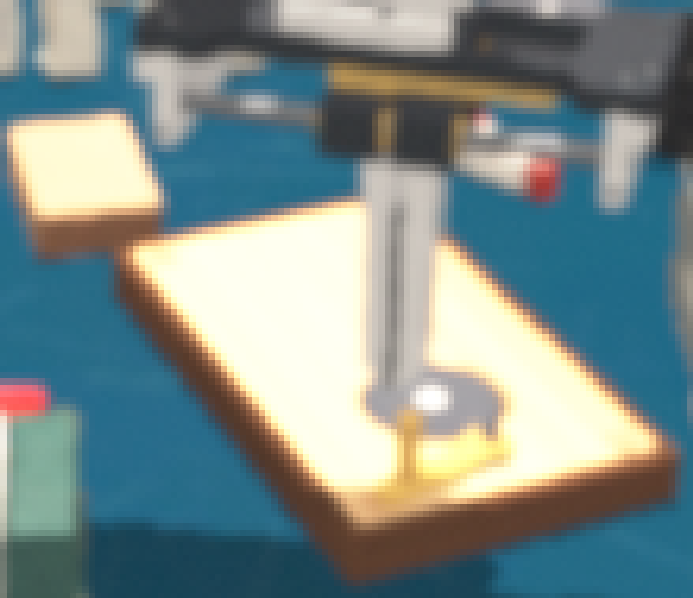

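View pics/top9.png

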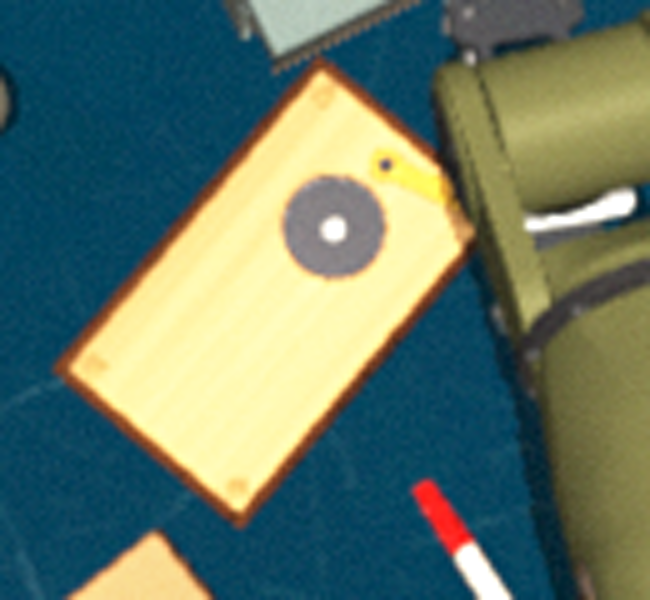

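```bash
python3 - <<'E'
from h import *
yaw=1.756;X=np.array([np.cos(yaw),np.sin(yaw)]);Y=np.array([np.sin(yaw),-np.cos(yaw)])
C=np.array([472.4,325.5]);th=np.radians(50.88);M=np.array([[np.cos(th),np.sin(th)],[-np.sin(th),np.cos(th)]])
p=np.array([534.5,195.5])
for t in [1.85,1.7,1.55,1.4,1.25,1.1,.95,.8,.65,.5,.35,.2,.1,0]:
    s=np.array([-45*np.sin(t),-97+45*np.cos(t)]);w=C+M.T@s-13*X
    print(t,w.round(1),(X@(w-p)).round(1),(Y@(w-p)).round(1));p=w
E
```

```text
1.85 [532.4 210.1] 14.8 0.6
1.7 [526.4 213.2] 4.2 -5.3
1.55 [520.9 217.2] 4.9 -4.6
1.4 [516.1 221.9] 5.5 -3.8
1.25 [512.1 227.3] 6.1 -3.0
1.1 [508.9 233.3] 6.4 -2.0
0.95 [506.6 239.6] 6.7 -1.1
0.8 [505.4 246.3] 6.7 -0.0
0.65 [505.1 253. ] 6.7 1.0
0.5 [505.8 259.7] 6.5 1.9
0.35 [507.5 266.2] 6.1 2.9
0.2 [510.2 272.4] 5.6 3.8
0.1 [512.5 276.3] 3.4 3.0
0 [515.1 279.9] 3.1 3.3
```

Request:
{"op": "carry_out", "data": {
  "deltas": [
    [[0,0,2],0,0],
    [[0,0,1.5],0,0],
    [[0,0,1],0,0],
    [[0,0,0.5],0,0],
    [[0,0,0.4],0,0],
    [[0,0,0],0,0],
    [[0,0,0],0,0]
  ]
}}

```text
clock: 13.9
eef_pos: [535.1, 195.4, 25.8]
eef_rot: [3.141, -0.0, 1.762]
wrist_force: [1.0, -1.2, 0.2]
finger_gap: 0.4
```

```bash
python3 look.py 10;python3 - <<'E'
from h import *
d=np.load("pics/side10d.npy")
c=vision.calibration("side");RR=R.from_euler('xyz',c["orientation"]).as_matrix()
for u in range(326,348,3):
    o=[]
    for v in range(170,250):
        P=RR@(np.linalg.inv(c["mtx"])@[u,v,1]*d[v,u])+c["eye"]
        if np.hypot(P[0]-534,P[1]-195)<25 and P[2]>35:o.append((v,*P.round().astype(int).tolist()))
    print(u,o[-2:])
E
```

```text
[535.24988512 195.48732008  26.02245166] [ 0.09823766 -0.72941681  0.30199931] 13.95
326 [(236, 526, 183, 55), (237, 525, 184, 51)]
329 [(240, 533, 186, 44), (241, 534, 183, 44)]
332 [(240, 541, 184, 48), (241, 540, 185, 44)]
335 [(238, 547, 188, 53), (239, 547, 187, 50)]
338 [(220, 545, 204, 92), (221, 545, 204, 90)]
341 [(188, 554, 191, 183), (189, 556, 186, 183)]
344 [(188, 556, 203, 178), (189, 556, 202, 176)]
347 []
```

View pics/side10.png

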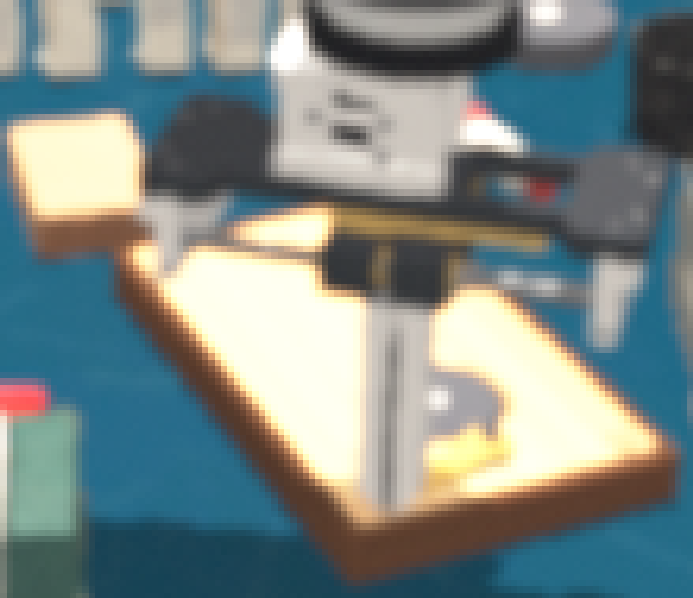

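```bash
python3 - <<'E'
from h import *
d=np.load("pics/side10d.npy")
c=vision.calibration("side");RR=R.from_euler('xyz',c["orientation"]).as_matrix()
for u in (362,364,366,368,370):
    print(u,[tuple((RR@(np.linalg.inv(c["mtx"])@[u,v,1]*d[v,u])+c["eye"]).round().astype(int).tolist()) for v in range(206,218,2)])
# drawer points in side0
d=np.load("pics/side0d.npy");u,v=np.meshgrid(np.arange(640),np.arange(400));P=(np.stack([u,v,u*0+1],-1)@np.linalg.inv(c["mtx"]).T*d[...,None])@RR.T+c["eye"]
P=P.reshape(-1,3);P=P[(P[:,2]>90)&(P[:,0]>450)&(P[:,0]<800)&(P[:,1]>0)&(P[:,1]<420)]
C=np.array([472.4,325.5]);th=np.radians(50.88);M=np.array([[np.cos(th),np.sin(th)],[-np.sin(th),np.cos(th)]])
b=(P[:,:2]-C)@M.T
a=P[:,:2];
for y in range(100,420,20):
    m=(abs(P[:,1]-y-10)<10)
    if m.sum():
        i=np.argmin(np.where(m,P[:,0],1e9));print(y,"minx",P[i].round(),"z99 of x<minx+60",np.percentile(P[m&(P[:,0]<P[i,0]+60),2],98).round())
E
```

```text
362 [(608, 178, 159), (608, 179, 154), (529, 428, -1), (533, 416, -1), (537, 407, -2), (541, 396, -1)]
364 [(613, 177, 160), (613, 177, 156), (614, 175, 152), (615, 174, 148), (615, 175, 142), (546, 399, -1)]
366 [(617, 178, 161), (618, 177, 157), (619, 175, 154), (619, 176, 148), (619, 175, 144), (833, -526, 573)]
368 [(616, 194, 153), (615, 199, 145), (546, 432, 1), (549, 423, 0), (552, 415, -2), (556, 402, 0)]
370 [(625, 179, 163), (546, 450, -1), (550, 439, -2), (554, 426, 0), (557, 416, -1), (560, 410, -3)]
100 minx [451. 107.  90.] z99 of x<minx+60 93.0
120 minx [693. 140. 117.] z99 of x<minx+60 205.0
140 minx [684. 159. 130.] z99 of x<minx+60 205.0
160 minx [661. 179. 111.] z99 of x<minx+60 204.0
180 minx [648. 199. 106.] z99 of x<minx+60 204.0
200 minx [642. 212. 107.] z99 of x<minx+60 204.0
220 minx [642. 240. 134.] z99 of x<minx+60 205.0
240 minx [632. 258. 109.] z99 of x<minx+60 205.0
260 minx [620. 279. 111.] z99 of x<minx+60 205.0
280 minx [609. 300. 106.] z99 of x<minx+60 205.0
300 minx [600. 320. 130.] z99 of x<minx+60 205.0
320 minx [594. 333.  92.] z99 of x<minx+60 206.0
340 minx [614. 341. 107.] z99 of x<minx+60 205.0
360 minx [654. 361. 204.] z99 of x<minx+60 206.0
380 minx [690. 382. 204.] z99 of x<minx+60 205.0
400 minx [720. 401. 203.] z99 of x<minx+60 205.0
```

Request:
{"op": "carry_out", "data": {
  "deltas": [
    [[0,0,-0.4],0,0],
    [[0.5,0,0],0,0],
    [[0.5,0,0],0,0],
    [[0.3,0,0],0,0],
    [[0.2,0.06,0],0,0],
    [[0.21,-0.26,0],0,0],
    [[0.21,-0.26,0],0,0],
    [[0.24,-0.23,0],0,0],
    [[0.25,-0.23,0],0,0],
    [[0.27,-0.19,0],0,0],
    [[0.28,-0.19,0],0,0],
    [[0.3,-0.15,0],0,0],
    [[0.31,-0.15,0],0,0],
    [[0.32,-0.1,0],0,0],
    [[0.32,-0.1,0],0,0],
    [[0,0,0],0,0]
  ]
}}

```text
clock: 15.28
eef_pos: [509.0, 234.0, 29.3]
eef_rot: [3.141, -0.0, 1.762]
wrist_force: [-0.9, -1.3, -0.2]
finger_gap: 0.6
```

```bash
python3 look.py 11
```

```text
[509.30932914 233.8738826   29.47192524] [ 0.16549592 -0.11510466  0.64072075] 15.3333
```

View pics/side11.png

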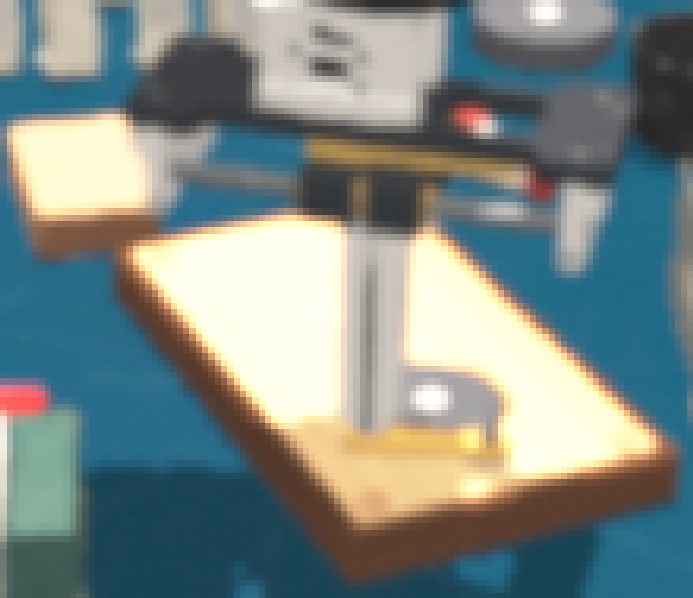

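The keeper is turning with the finger; its bar now runs along crop (350–500, 440). Continuing the arc.

Request:
{"op": "carry_out", "data": {
  "deltas": [
    [[0.33,-0.06,0],0,0],
    [[0.34,-0.05,0],0,0],
    [[0.33,0,0],0,0],
    [[0.34,0,0],0,0],
    [[0.33,0.05,0],0,0],
    [[0.34,0.05,0],0,0],
    [[0.33,0.09,0],0,0],
    [[0.32,0.1,0],0,0],
    [[0.3,0.14,0],0,0],
    [[0.31,0.15,0],0,0],
    [[0.28,0.19,0],0,0],
    [[0.28,0.19,0],0,0],
    [[0.17,0.15,0],0,0],
    [[0.17,0.15,0],0,0],
    [[0,0,0],0,0]
  ]
}}

```text
clock: 16.58
eef_pos: [512.9, 276.7, 29.4]
eef_rot: [3.141, -0.0, 1.762]
wrist_force: [0.5, 0.4, -0.7]
finger_gap: 0.6
```

```bash
python3 look.py 12; python3 - <<'E'
from h import *
p,_=vision.camera("top");cv2.imwrite("pics/top12.png",cv2.resize(p[130:250,270:400,::-1],None,fx=5,fy=5,interpolation=cv2.INTER_CUBIC))
E
```

```text
[512.77442101 276.60225542  29.36140036] [ 0.83787894 -0.1857103   0.90048126] 16.6333
```

View pics/side12.png

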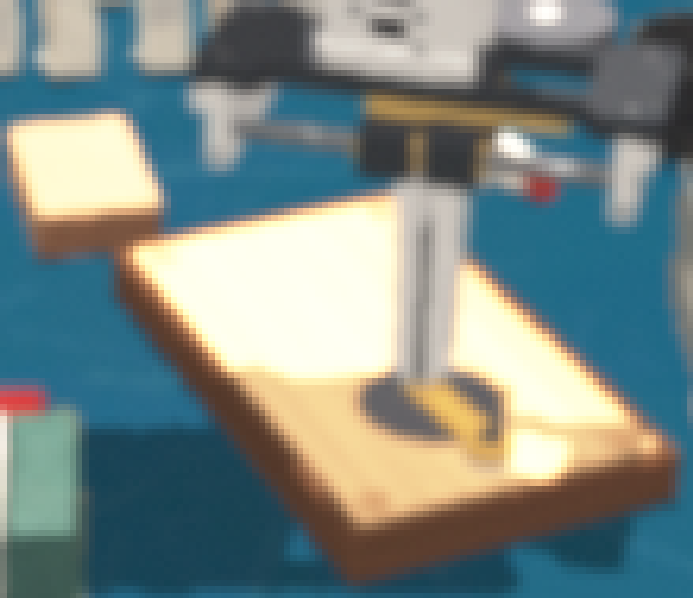

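View pics/top12.png

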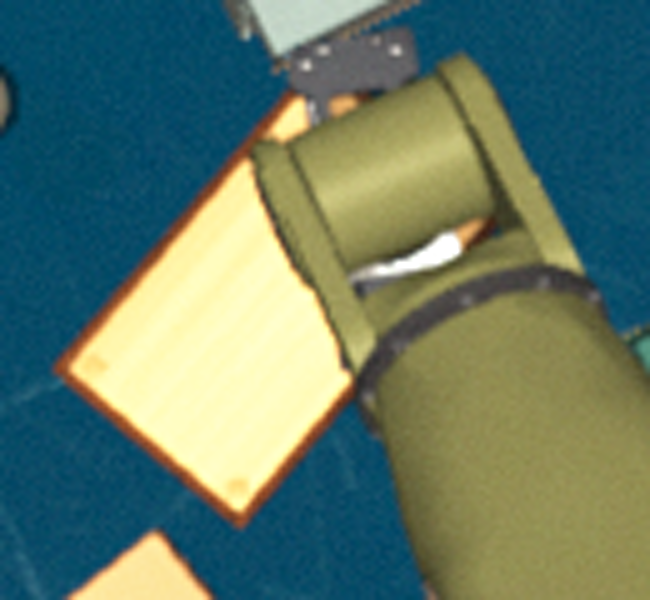

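Request:
{"op": "carry_out", "data": {
  "deltas": [
    [[0.16,0.16,0],0,0],
    [[0.15,0.17,0],0,0],
    [[0,0,0],0,0],
    [[0,0,0],0,0],
    [[-0.5,0,0],0,0],
    [[-0.5,0,0],0,0],
    [[0,0,-2],0,0],
    [[0,0,-2],0,0],
    [[0,0,-2],0,0],
    [[-3,-2,0],0,0],
    [[-3,-2,0],0,0],
    [[-3,-2,0],0,0],
    [[-3,-2,0],0,0],
    [[0,0,0],0,0]
  ]
}}

```text
clock: 17.85
eef_pos: [459.3, 133.1, 89.3]
eef_rot: [-3.14, 0.001, 1.759]
wrist_force: [0.2, 0.3, -0.0]
finger_gap: 0.3
```

```bash
python3 look.py 13; cat > keep.py <<'E'
from h import *
import sys
p,_=vision.camera("top");p=p[:,:,::-1].copy();k=sys.argv[1]
cv2.imwrite(f"pics/top{k}.png",cv2.resize(p[130:250,270:400],None,fx=5,fy=5,interpolation=cv2.INTER_CUBIC))
hsv=cv2.cvtColor(p,cv2.COLOR_BGR2HSV).astype(int)
C=np.array([472.4,325.5]);th=np.radians(50.88);M=np.array([[np.cos(th),np.sin(th)],[-np.sin(th),np.cos(th)]])
# brass pixels in disc area
pts=[]
for v in range(150,195):
    for u in range(315,372):
        h,s,w=hsv[v,u]
        if 20<=h<=35 and s>110:
            b=M@(onplane("top",(u,v),33)[:2]-C)
            r=np.hypot(b[0],b[1]+50)
            if r<27: pts.append(b-[0,-97])
pts=np.array(pts);print(len(pts))
f=cv2.fitLine(pts.astype('f4'),cv2.DIST_L2,0,.01,.01).ravel();f=f*np.sign(f[1])
print("line",f,"angle line",np.arctan2(-f[0],f[1]),"centroid angle",np.arctan2(-pts[:,0].mean(),pts[:,1].mean()))
E
python3 keep.py 13
```

```text
[460.73300404 135.04559744  89.72415356] [0.32716235 0.18790432 0.03401638] 17.9
61
line [2.3106977e-02 9.9973297e-01 1.3187244e+00 3.9261925e+01] angle line -0.023109034 centroid angle -0.03357524784987481
```

View pics/side13.png

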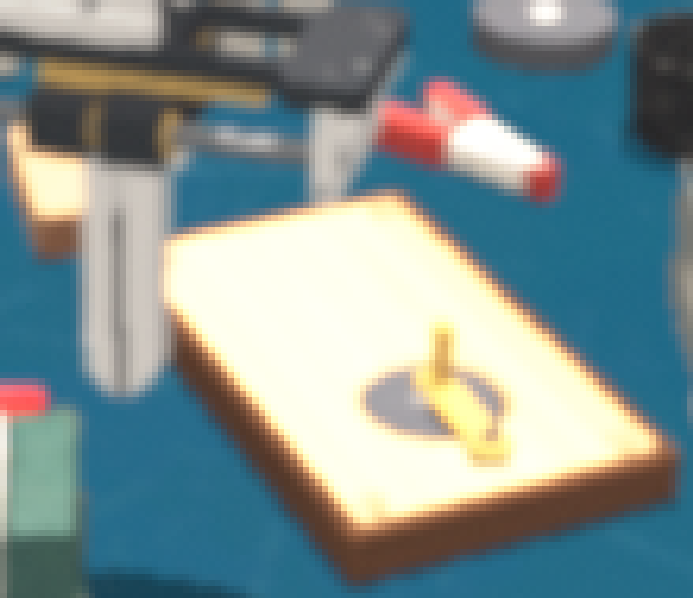

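View pics/top13.png

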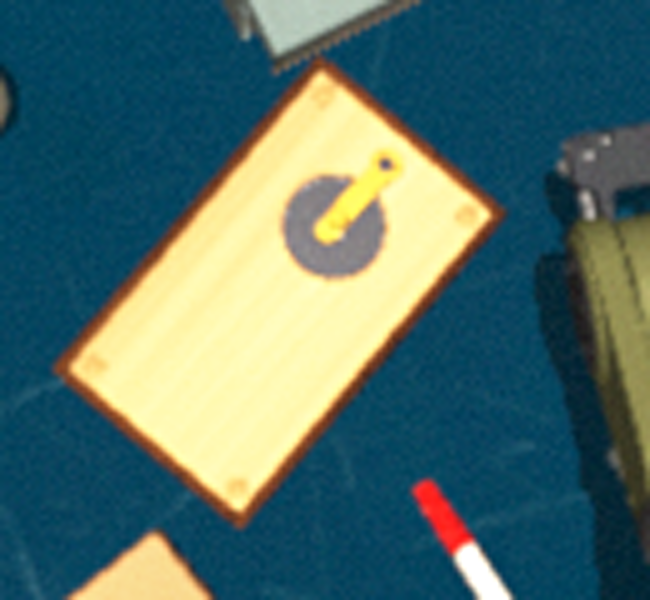

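```bash
python3 - <<'E'
from h import *
C=np.array([472.4,325.5]);th=np.radians(50.88);M=np.array([[np.cos(th),np.sin(th)],[-np.sin(th),np.cos(th)]])
print("stud top expected crop",(proj("side",[512.75,292.7,62])-[270,160])*6.3)
b=M@(onplane("side",(270+443/6.3,160+328/6.3),62)[:2]-C);print(b,np.arctan2(-b[0],b[1]+97))
b=M@(onplane("side",(270+433/6.3,160+400/6.3),24)[:2]-C);print("disc spot-ish",b)
# base-outline based check from side: top corners in side image
for q in[(74,-124),(-74,-124),(-74,124),(74,124)]:
    w=C+M.T@np.array(q);print(q,(proj("side",[*w,24])-[270,160])*6.3,(proj("top",[*w,24])-[270,130])*5)
E
```

```text
stud top expected crop [436.87760365 319.67062102]
[ -0.84435212 -58.82790085] 0.02211600800525347
disc spot-ish [ 4.16623008e-02 -5.21949137e+01]
(74, -124) [681.13968644 448.37756654] [317.40594271  50.20025597]
(-74, -124) [348.44021506 535.38645277] [506.9617367  210.33651801]
(-74, 124) [106.6185149  244.99522334] [238.01428286 529.08554676]
(74, 124) [396.88298258 186.27476753] [ 47.19940712 367.69287236]
```

Top view puts the keeper at about -0.02 rad and the side view at about +0.02 rad, so it is square within measurement error. The disc is flush and the arm is clear, so I'm handing in.

```bash
python3 - <<'E'
from cell import manip, workorder
s=manip.read_state();print(s["clock"],s["wrist_force"]);print(workorder.sign_off())
E
```

```text
17.95 [1.57440613 0.6959876  0.05139347]
the job is handed in; nothing more can be done
None
```

I pushed the smaller disc along the base with two open fingertips until it dropped into its recess. Then I pushed the turn-button round by its stud with shut fingers until it pointed across the disc, and handed the job in at about 18 s.

- **Disc:** before I moved the keeper, the depth picture put its top at 23.4 mm, level with the base around it at 23.5 mm. It was flat to about 1 mm.
- **Keeper:** the two views disagree slightly about its angle. From above I measured -0.02 to -0.03 rad and from the side about +0.02 rad, so I take it as 0 within what the cameras can resolve.
- **Fingertip height:** the pictures showed the fingertips about 40 mm higher than the reported TCP height and the 22 mm tip distance imply. There was no contact force where the reported figures put the tips inside the base, so I set the heights from the images.
- **Bystanders and force:** I kept clear of the other things on the bench. The ones in the final close-up pictures are in place, but I did not measure each one's position. Wrist force stayed within a few newtons in every reading I took.

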